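# Nest the U-brackets against the fence

### The job

Nest the three steel U-brackets on the welding table ready for strapping, largest first, all with their open ends facing you: push the large one back until its closed end is flat against the fence, then push the medium one fully home inside it, closed end against closed end, and then the small one fully home inside the medium one. Slide them along the table top, do not lift them, and leave the other tools and offcuts where they are.

Things in the scene. Friction and masses are not known exactly. Their poses are not given: they have to be found in the camera images.
- large: U-bracket of bare 40 x 8 mm steel bar on edge: a U seen from above, 40 mm high, walls 8 mm, 100 mm long, 136 mm wide outside, 120 mm between the legs, bend radius 16 mm outside, no floor. Origin: centre of the 100 x 136 footprint, on the table; +x from the leg tips to the closed end (web), whose outer face is at x = 50 mm; y across, z up. 0.5-1 kg. Push it low.
- medium: U-bracket of bare 40 x 8 mm steel bar on edge: a U seen from above, 40 mm high, walls 8 mm, 84 mm long, 108 mm wide outside, 92 mm between the legs, bend radius 16 mm outside, no floor. Origin: centre of the 84 x 108 footprint, on the table; +x from the leg tips to the closed end (web), whose outer face is at x = 42 mm; y across, z up. 0.4-0.8 kg. Push it low.
- small: U-bracket of bare 40 x 8 mm steel bar on edge: a U seen from above, 40 mm high, walls 8 mm, 68 mm long, 80 mm wide outside, 64 mm between the legs, bend radius 16 mm outside, no floor. Origin: centre of the 68 x 80 footprint, on the table; +x from the leg tips to the closed end (web), whose outer face is at x = 34 mm; y across, z up. 0.3-0.65 kg. Push it low.
- fence: straight fence of angle iron, 300 mm long and 40 mm high, fixed to the table by two grey magnet blocks (57 mm high with their switch knobs) behind it. It crosses the table beyond the brackets. Origin: foot of its face at mid-length; its flat face looks along its -x (towards the robot), its length runs along y.
- large_web (a point): centre of the outside face of the web (closed end) of the large bracket, at half its height (20 mm); axes as the bracket's. This bracket starts in front of the fence, its web 65 to 105 mm short of it, turned up to 20 degrees, web towards the fence
- medium_web (a point): centre of the outside face of the web (closed end) of the medium bracket, at half its height (20 mm); axes as the bracket's. This bracket starts to the left or right of the middle, the small one on the other side, web away from the robot, turned up to 35 degrees
- small_web (a point): centre of the outside face of the web (closed end) of the small bracket, at half its height (20 mm); axes as the bracket's. This bracket starts to the left or right of the middle, the medium one on the other side, web away from the robot, turned up to 35 degrees
- large_inside (a point): centre of the inside face of the web (closed end) of the large bracket, at half its height (20 mm); axes as the bracket's. The medium bracket fits in here with 6 mm to spare on each side
- medium_inside (a point): centre of the inside face of the web (closed end) of the medium bracket, at half its height (20 mm); axes as the bracket's. The small bracket fits in here with 6 mm to spare on each side
- tin: closed grey tin, 68 mm across, 75 mm high, upright, to the right of the fence's right end; origin under its centre. Bystander.
- magnet: grey triangular welding magnet lying flat, about 115 x 110 x 22 mm, to the left of the fence's left end; origin under its middle. Bystander.
- hammer: chipping hammer, 210 mm long, head about 125 mm across, on the right; origin on the table under its handle's front part, x along the handle towards the head. Bystander.
- clamp: bar clamp lying flat, 300 x 100 mm, 26 mm high, on the left; origin under the middle of its bar, x along the bar. Bystander.
- tube: offcut of square steel tube, 140 x 50 x 50 mm, on the right; origin under its middle, x along its length. Bystander.
- pipe: upright offcut of steel pipe, 76 mm across, 70 mm high, on the left; origin under its centre. Bystander.
Mind the look-alikes: they are no part of the job. Leave any orange look-alike of the large alone. Leave any blue look-alike of the small alone.

How it is judged:
On the way, in this order (a step that is already met when the one before it is completed fails the run):
1. the large bracket stands flat against the fence, web to the fence (x of large_web in the frame of fence between -0.004 and 0.004 m and y of large_web in the frame of fence between -0.085 and 0.085 m and angle between the x axis of large and the x axis of fence, either way round below 0.045 rad and height (world z) of large between -0.004 and 0.004 m and angle between large's own z axis and vertical below 0.05 rad), for 0.2 s.
2. the medium bracket is fully home inside the large one (x of medium_web in the frame of large_inside between -0.0045 and 0.0045 m and y of medium_web in the frame of large_inside between -0.01 and 0.01 m and angle between the x axis of medium and the x axis of large, either way round below 0.06 rad and height (world z) of medium between -0.004 and 0.004 m and angle between medium's own z axis and vertical below 0.05 rad), for 0.2 s.
3. the small bracket is fully home inside the medium one (x of small_web in the frame of medium_inside between -0.0045 and 0.0045 m and y of small_web in the frame of medium_inside between -0.01 and 0.01 m and angle between the x axis of small and the x axis of medium, either way round below 0.06 rad and height (world z) of small between -0.004 and 0.004 m and angle between small's own z axis and vertical below 0.05 rad), for 0.2 s.
At the end, for the whole second after the job is handed in: Large web within 4 mm of the fence, square within 2.5 degrees, within 85 mm of mid-fence; medium web within 4.5 mm of the inside of the large web, small web likewise in the medium one (10 mm sideways, 3.4 degrees); all flat on the table and at rest (all of step 1 and all of step 2 and all of step 3 and linear speed of each of large, medium, small below 0.01 m/s); the robot touches nothing.
It fails at once if a bracket is lifted more than 20 mm off the table (height (world z) of any of large, medium, small above 0.02 m).
It fails at once if another tool or offcut is moved more than 30 mm (distance of any of tin, magnet, hammer, clamp, tube, pipe from where it was at the start of the episode above 0.03 m).
It also fails if it takes over 72 s, if anything falls off the work surface, if the arm or the gripper's body presses on something with over 40 N, if the wrist force passes 120 N, or if a joint passes its speed limit or range.

### The arm

A 7-joint arm with a two-finger parallel gripper is mounted at the origin on the work surface. World frame = base frame: x ahead of the robot, y to its left, z up, the work surface at z = 0. Lengths are in m, angles in rad, forces in N, time in s.
With the tool pointing down it reaches from about 0.425 to 0.975 m from the base axis. Payload 16.7 kg.
Tool frame: the origin (TCP) lies on the centre line of the jaws, within the pads' length; the fingertips stand 25 mm ahead of it and the grasp point (between the pads) lies 6 mm ahead of it (arm.finger_overhang is the distance from the TCP to the fingertips, in m); z points along the fingers, y is the direction in which the jaws open and shut (so a half turn about z gives the same grasp; the last joint's range is limited). The gripper opens to 85 mm and grips with 20 to 120 N. Pads are 22 mm wide; open, the fingers measure 114 mm over their backs; the gripper's body (76 mm by 85 mm) begins 54 mm behind the grasp point. The pads swing forward as they close: fully open they stand 13 mm farther back than shut.
Start: joints at [1.183, 0.426, 0.074, 1.606, -0.034, 1.111, -0.067], TCP at [0.159, -0.656, 0.256] pointing down, gripper open.
Joint ranges: [-2.85, 2.85], [-0.5, 2.14], [-1.23, 1.37], [0.21, 2.46], [-1.02, 4.16], [0.16, 2.05], [-2.73, 2.73]. Speed limits (rad/s): [1.89, 1.89, 2.39, 2.39, 3.01, 3.01, 3.01].

### API

Orientations are given as a unit quaternion [w, x, y, z].
In Python, from station import readout, optics, arm gives the robot as it stands.
- The arm moves only by the shell command python3 -m pendant 'ROWS' [OPENING]. ROWS is JSON, one flat list of numbers, 6 for each row, row after row: the shift along the tool's x, y, z in cm, then the turn, a rotation vector about the tool's x, y, z in degrees. In form: [tx, ty, tz, wx, wy, wz, tx, ty, tz, wx, wy, wz, ...]. A call has exactly 8 rows; each row shifts and turns the commanded pose from where the row before left it, along the tool's axes as they then stand; what a row does not reach is not made up. A row lasts 1/10 s, in which the tool goes at most 50 mm and 8.59 degrees, less where a joint would pass 70% of its speed; a pose out of reach is approached as far as the arm can. A call is refused whole if a number of a shift passes 5 or a number of a turn 8.59, either way. A call with a gripper value outside its range is refused whole. OPENING is the opening in per cent of the stroke, from 0 (shut) to 100 (fully open), set as the call begins (- or left out, the last holds). The fingers move at their own pace and stop on an object; the grip force is fixed at half the most. Time passes only in rows, so rows that do not move let the fingers close, or fill a call up. It gives the time, the measured TCP pose, the force and the opening at its end, in the units of the state.
- readout.observe(): the state, without advancing time (a new reading comes with each control period).
- optics.grab_frame(name): name is "scene" or "side" or "wrist"; returns a dict with "pixels" (400x640x3 uint8, red, green, blue), "z_map" (400x640 float32, m along the optical axis (not along the pixel's ray), 0 where there is no reading), "intrinsics" (3x3 intrinsics, pixels), "dist" ([k1, k2, p1, p2, k3] as OpenCV has them; the pictures are not rectified), "position" and "rotation" of the camera in the world. Camera axes: x right, y down, z forward; pixel columns grow to the right and rows downward; lengths in m; the calibration is good to about 2 mm. A picture is of the moment at which its call begins.
- arm.job_done(): hands the job in, once; it reports no verdict.
The state is a dict: "clock": time; "joint_positions": joint angles; "qvel": joint speeds; "joint_torque": joint torques, N m; "eef_pos": TCP position; "tool_rot": TCP orientation; "ft_force": force on the tool from outside, world axes, zero at the start; "moment": the same for the moment, N m; "opening": finger opening in m.
Only numpy, scipy, OpenCV 4.12 (cv2) and the standard library are available. Lean on these libraries where they do the work, as an engineer would, in place of code of your own. Each camera call takes 0.05 s, during which the arm holds its last target.

## Working session

There is one attempt and no reset: what is moved stays moved. The work goes in short steps, Python scripts to look and compute and a shell command to move; the robot and the scene stay as the last step left them, time stands still between calls to the robot, and variables do not carry over. Pictures are saved under pics/ and viewed, and the job is handed in when it is done.

```bash
ls; mkdir -p pics
cat > h.py <<'E'
import numpy as np, cv2
from station import readout, optics, arm
def grab(n,save=None):
    f=optics.grab_frame(n)
    if save: cv2.imwrite('pics/'+save,cv2.cvtColor(f['pixels'],cv2.COLOR_RGB2BGR))
    return f
E
python3 - <<'E'
from h import *
s=readout.observe(); print(s)
for n in ('scene','side','wrist'):
    f=grab(n,n+'0.png'); np.savez('pics/%s0.npz'%n,**f); print(n,f['position'],f['rotation'],f['intrinsics'],f['dist'])
print(arm.finger_overhang)
E
```

```text
pics
{'clock': 0.0, 'joint_positions': array([ 1.1834987 ,  0.42676602,  0.07382115,  1.60662351, -0.03409848,
        1.11080721, -0.06709704]), 'qvel': array([ 8.54673563e-04,  1.08659493e-04, -4.70798131e-04, -1.84802786e-03,
        1.30535367e-05, -3.20604623e-04,  6.15986781e-04]), 'joint_torque': array([-5.29139779e-04, -9.49835157e+01,  3.76107842e+00, -4.63516796e+01,
        1.92565355e-02,  1.03159828e-02, -1.15405273e-04]), 'eef_pos': array([ 0.15890376, -0.65562962,  0.25557971]), 'tool_rot': array([-6.61063458e-04,  9.92939721e-01,  1.18618121e-01, -1.24946156e-04]), 'ft_force': array([-0.36606962,  0.35394455,  0.12131361]), 'moment': array([-0.00247189,  0.04304418,  0.02037571]), 'opening': 0.0855001453084097}
scene [ 1.1254419  -0.87079477  0.87841351] [-0.41143652  0.86130003  0.26890653 -0.12873045] [[373.73649962   0.         320.42132329]
 [  0.         373.73649962 196.23667251]
 [  0.           0.           1.        ]] [-0.07055787  0.          0.          0.          0.        ]
side [-0.52060159  1.11342877  1.05039449] [ 0.17129021 -0.32256157  0.8147407  -0.45034574] [[513.78813266   0.         312.88594108]
 [  0.         513.78813266 200.03228638]
 [  0.           0.           1.        ]] [-0.0693866  0.         0.         0.         0.       ]
wrist [ 0.22396478 -0.63962273  0.37385519] [ 0.10525968  0.77914627 -0.61233659 -0.08303851] [[289.88656699   0.         315.9035038 ]
 [  0.         289.88656699 198.55111153]
 [  0.           0.           1.        ]] [-0.03755  0.       0.       0.       0.     ]
0.025
```

View pics/scene0.png

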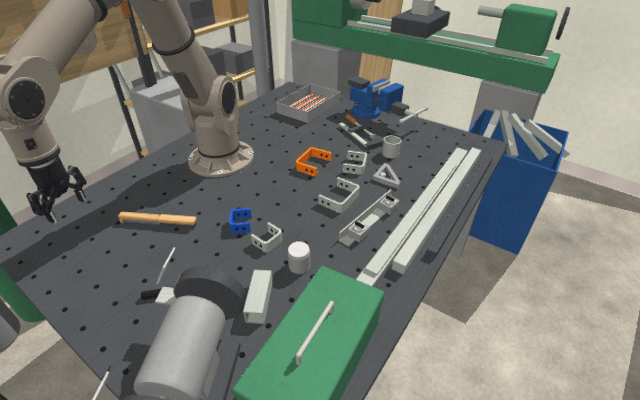

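View pics/side0.png

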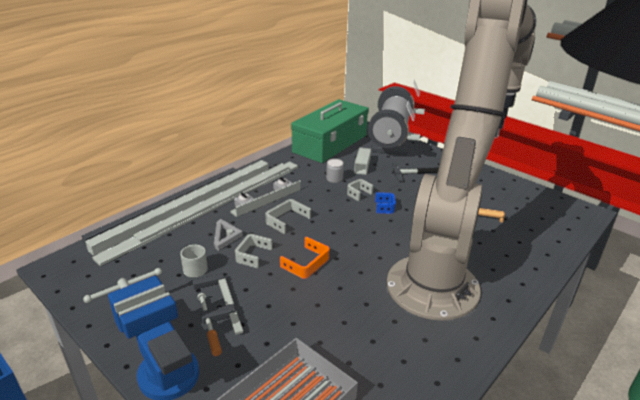

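View pics/wrist0.png

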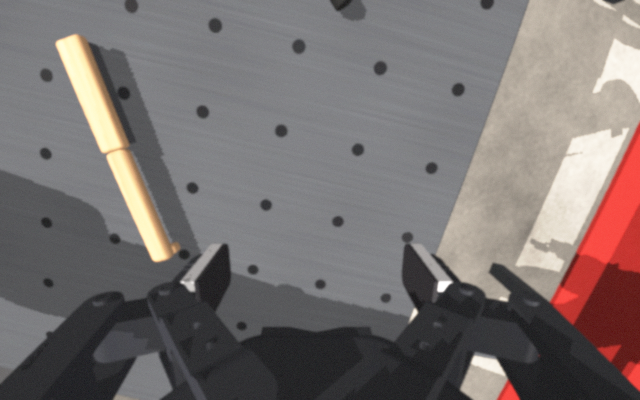

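The scene view has three grey U-brackets: at (339,195), right in front of the fence (370,215), at (355,162) and at (266,237). There is also an orange look-alike at (313,162) and a blue one at (240,220), both to be left alone. By size and position I read the grey ones as large, medium (left) and small (right). I'll enlarge and measure.

```bash
cat >> h.py <<'E'
from scipy.spatial.transform import Rotation as R
def Rq(q): return R.from_quat(np.r_[q[1:],q[0]]).as_matrix()
def rays(f,uv):
    p=cv2.undistortPoints(np.asarray(uv,float).reshape(-1,1,2),np.asarray(f['intrinsics']),np.asarray(f['dist'])).reshape(-1,2)
    return np.c_[p,np.ones(len(p))]
def onplane(f,uv,z):
    d=rays(f,uv)@Rq(f['rotation']).T; c=np.asarray(f['position'])
    return c+d*((z-c[2])/d[:,2])[:,None]
def cloud(f):
    H,W=f['z_map'].shape; u,v=np.meshgrid(np.arange(W),np.arange(H))
    P=rays(f,np.c_[u.ravel(),v.ravel()])*f['z_map'].reshape(-1,1)
    P=P@Rq(f['rotation']).T+np.asarray(f['position']); P[f['z_map'].ravel()==0]=np.nan
    return P.reshape(H,W,3)
E
python3 - <<'E'
from h import *
for n,(x0,x1,y0,y1) in {'scene':(220,420,130,300),'side':(160,420,140,290)}.items():
    f=dict(np.load('pics/%s0.npz'%n)); im=cv2.cvtColor(f['pixels'],cv2.COLOR_RGB2BGR)[y0:y1,x0:x1]
    cv2.imwrite('pics/%s0z.png'%n,cv2.resize(im,None,fx=3,fy=3,interpolation=cv2.INTER_CUBIC)[:600,:800])
    P=cloud(f); pix=f['pixels'].astype(int)
    sat=pix.max(2)-pix.min(2)
    m=(P[...,2]>0.030)&(P[...,2]<0.048)&(P[...,0]>.35)&(P[...,0]<1.1)&(abs(P[...,1])<.5)
    nl,l,st,c=cv2.connectedComponentsWithStats(m.astype('uint8'))
    for i in range(1,nl):
        if st[i,4]>25:
            q=P[l==i]; print(n,st[i],q.mean(0).round(3),cv2.minAreaRect((q[:,:2]*1000).astype('float32')), pix[l==i].mean(0).astype(int))
E
```

```text
scene [386 139  13   5  35] [0.575 0.475 0.04 ] ((575.5980224609375, 473.4979553222656), (51.75884246826172, 20.36532211303711), 21.772445678710938) [127 130 122]
scene [383 144  18   8  71] [0.599 0.42  0.039] ((595.2872924804688, 425.9660339355469), (74.24284362792969, 36.83322525024414), 21.796630859375) [115 118 111]
scene [320 150  12   6  29] [0.38  0.244 0.035] ((377.828857421875, 244.57916259765625), (52.04060745239258, 17.786823272705078), 4.385589122772217) [211 109  34]
scene [343 151  24  18 121] [0.518 0.268 0.036] ((510.58990478515625, 269.00897216796875), (82.49520874023438, 113.66155242919922), 20.637121200561523) [159 163 153]
scene [ 393  161   79  107 1462] [0.901 0.125 0.038] ((900.7227783203125, 177.97610473632812), (643.4568481445312, 42.83073425292969), 89.99983978271484) [207 211 199]
scene [301 164  16   7  44] [0.387 0.115 0.035] ((385.1291809082031, 116.40823364257812), (69.11962127685547, 15.37592601776123), 4.685065269470215) [210 109  31]
scene [318 177  42  30 216] [0.587 0.047 0.036] ((572.689453125, 51.851905822753906), (141.3907012939453, 102.1914978
[... 2629 characters left out ...]
, 117.20156860351562), 21.53049087524414) [153 158 150]
side [304 237  18  11  72] [0.384 0.123 0.037] ((386.6580505371094, 124.61842346191406), (72.1114501953125, 18.215513229370117), 2.5298845767974854) [232 113   4]
side [184 251  18   7  78] [0.612 0.433 0.04 ] ((612.0137329101562, 433.828125), (53.676666259765625, 21.561492919921875), 66.46261596679688) [121 124 118]
side [182 257  25  14 123] [0.561 0.463 0.039] ((565.0513916015625, 458.74542236328125), (75.49674224853516, 35.77647018432617), 60.431785583496094) [127 131 124]
side [280 256  15  11  73] [0.376 0.251 0.039] ((377.7330322265625, 250.20314025878906), (53.24197006225586, 15.672722816467285), 8.206869125366211) [222 110  16]
```

View pics/scene0z.png

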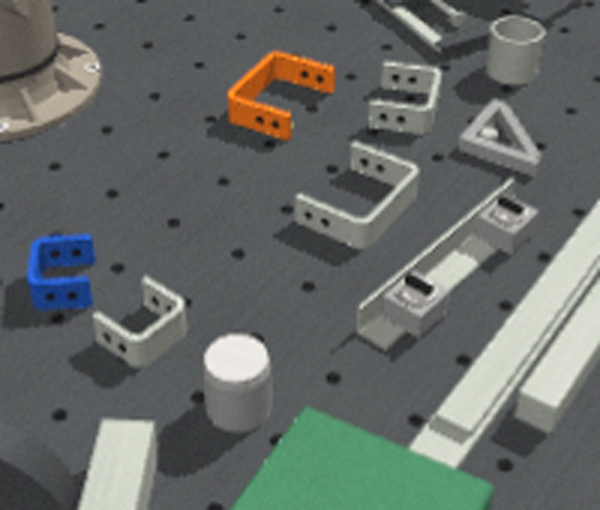

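View pics/side0z.png

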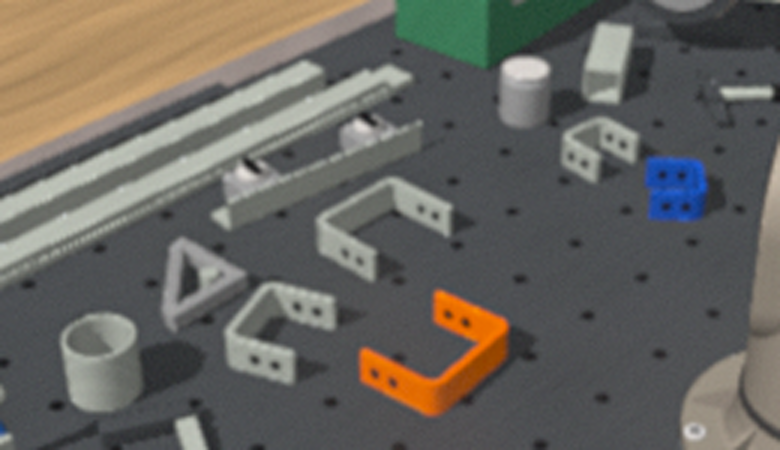

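Crops confirm the identification: grey (339,195) measures 141x102 mm, so it is large. Grey (355,162) is 114x83, so medium, and grey (266,237) is 82x70, so small. The orange and blue ones are the look-alikes. I'll move up over the middle for a wrist view.

```bash
python3 -m pendant '[4.4,-1.9,-0.5,0,0,0,4.4,-1.9,-0.5,0,0,0,4.4,-1.9,-0.5,0,0,0,4.4,-1.9,-0.5,0,0,0,4.4,-1.9,-0.5,0,0,0,4.4,-1.9,-0.5,0,0,0,4.4,-1.9,-0.5,0,0,0,4.4,-1.9,-0.5,0,0,0]' 60
python3 -m pendant '[1,-4.7,-0.8,0,0,0,1,-4.7,-0.8,0,0,0,1,-4.7,-0.8,0,0,0,1,-4.7,-0.8,0,0,0,1,-4.7,-0.8,0,0,0,1,-4.7,-0.8,0,0,0,1,-4.7,-0.8,0,0,0,1,-4.7,-0.8,0,0,0]'
```

```text
clock: 0.95
eef_pos: [0.4665, -0.4239, 0.2965]
tool_rot: [-0.0, 0.993, 0.119, -0.0]
ft_force: [0.5, -1.1, -0.4]
opening: 0.051
clock: 1.75
eef_pos: [0.4539, -0.0392, 0.3607]
tool_rot: [0.0, 0.993, 0.119, 0.0]
ft_force: [0.6, 0.0, -0.4]
opening: 0.0514
```

```bash
cat >> h.py <<'E'
def tops(f,lo=.030,hi=.048,minn=60,xr=(.3,.86)):
    P=cloud(f); pix=f['pixels'].astype(int); out=[]
    sat=pix.max(2)-pix.min(2)
    m=(P[...,2]>lo)&(P[...,2]<hi)&(P[...,0]>xr[0])&(P[...,0]<xr[1])&(sat<30)
    m=m&(pix.mean(2)>90)
    nl,l,st,c=cv2.connectedComponentsWithStats(m.astype('uint8'))
    for i in range(1,nl):
        if st[i,4]>minn:
            out.append((st[i],P[l==i],pix[l==i].mean(0).astype(int)))
    return out
E
python3 - <<'E'
from h import *
s=readout.observe();print(s['joint_positions'].round(2))
f=grab('wrist','w1.png'); np.savez('pics/w1.npz',**f);print(f['position'],f['rotation'])
for st,q,c in tops(f): print(st,q.mean(0).round(3),cv2.minAreaRect((q[:,:2]*1000).astype('float32')),c)
E
```

```text
[ 0.31 -0.01 -0.36  1.92 -0.    1.23 -1.38]
[ 0.51885207 -0.02302134  0.47892433] [ 0.10561192  0.77905389 -0.61248371 -0.08237028]
[  0   0  32  27 359] [0.566 0.419 0.039] ((563.5228271484375, 422.7260437011719), (12.849602699279785, 53.75721740722656), 48.344730377197266) [128 129 123]
[372   0  49  20 345] [ 0.689 -0.098  0.038] ((693.2626953125, -95.29656219482422), (68.40615844726562, 13.049568176269531), 82.97859191894531) [189 190 184]
[ 218   22  105   94 1660] [0.588 0.061 0.04 ] ((570.284912109375, 55.50298309326172), (100.63720703125, 136.03028869628906), 0.934861958026886) [223 223 218]
[  74   42   88   72 1560] [0.517 0.276 0.039] ((508.22100830078125, 272.51068115234375), (85.0671615600586, 110.27442169189453), 20.904769897460938) [198 198 193]
[487  55  24  49 323] [ 0.632 -0.263  0.039] ((635.008056640625, -267.6896667480469), (65.6141128540039, 26.313920974731445), 23.157672882080078) [162 159 158]
[557  91  83  27 235] [ 0.644 -0.428  0.039] ((648.147216796875, -435.657470703125), (4.131214141845703, 130.80393981933594), 32.11179733276367) [212 213 204]
[430 145  64  55 887] [ 0.504 -0.264  0.039] ((497.47247314453125, -263.6763000488281), (81.46361541748047, 66.80569458007812), 85.02022552490234) [239 239 234]
```

View pics/w1.png

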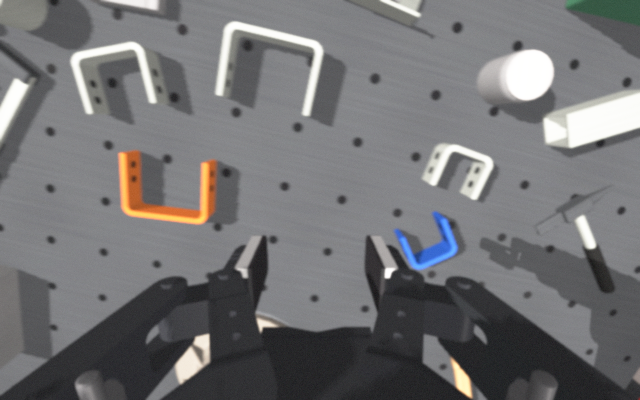

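The wrist view shows large (270,60), medium (115,75), small (462,170), orange (168,190), blue (430,245) and the tin (515,75). Next I fit the fence's front edge from both fixed views.

```bash
cat >> h.py <<'E'
def fence(f):
    P=cloud(f).reshape(-1,3)
    P=P[(P[:,2]>.012)&(P[:,2]<.043)&(P[:,0]>.62)&(P[:,0]<.8)&(P[:,1]>-.16)&(P[:,1]<.20)]
    ed=[]
    for y in np.arange(-.14,.19,.01):
        q=P[abs(P[:,1]-y)<.005]
        if len(q)>5: ed.append((np.percentile(q[:,0],4),y))
    return np.array(ed)
E
python3 - <<'E'
from h import *
for n in ('scene0','side0','w1'):
    f=dict(np.load('pics/%s.npz'%n)); e=fence(f)
    if n=='scene0': print(e.round(3).tolist())
    if len(e)<4: continue
    l=cv2.fitLine(e.astype('float32'),cv2.DIST_HUBER,0,.01,.01).ravel(); 
    a=np.degrees(np.arctan2(l[1],l[0]))
    print(n,len(e),a, 'x at y=0.02:',l[2]+(0.02-l[3])*l[0]/l[1], e[:,1].min(),e[:,1].max())
E
```

```text
[[0.686, -0.13], [0.688, -0.12], [0.688, -0.11], [0.692, -0.1], [0.693, -0.09], [0.694, -0.08], [0.693, -0.07], [0.696, -0.06], [0.695, -0.05], [0.697, -0.03], [0.7, -0.02], [0.665, -0.01], [0.62, 0.0], [0.621, 0.01], [0.62, 0.02], [0.621, 0.03], [0.62, 0.04], [0.62, 0.05], [0.621, 0.06], [0.621, 0.07], [0.651, 0.08], [0.621, 0.09], [0.62, 0.1], [0.621, 0.11], [0.716, 0.12], [0.716, 0.13], [0.717, 0.14], [0.718, 0.15], [0.723, 0.16]]
scene0 29 -75.78695 x at y=0.02: 0.6603784 -0.13 0.16000000000000025
side0 30 83.91522 x at y=0.02: 0.6965047 -0.12 0.17000000000000026
w1 9 83.817245 x at y=0.02: 0.69941825 -0.13 -0.04999999999999993
```

```bash
python3 -m pendant '[3.74,-1.54,0,0,0,0,3.74,-1.54,0,0,0,0,3.74,-1.54,0,0,0,0,3.74,-1.54,0,0,0,0,0,0,4.5,0,0,5,0,0,4.5,0,0,5,0,0,4.5,0,0,5,0,0,4.5,0,0,5]' 60; python3 -c "
from h import *
f=grab('wrist','w2.png')"
```

```text
clock: 2.6
eef_pos: [0.5851, 0.0538, 0.1785]
tool_rot: [0.0, 0.998, -0.057, -0.0]
ft_force: [0.5, -0.3, -0.6]
opening: 0.051
```

View pics/w2.png

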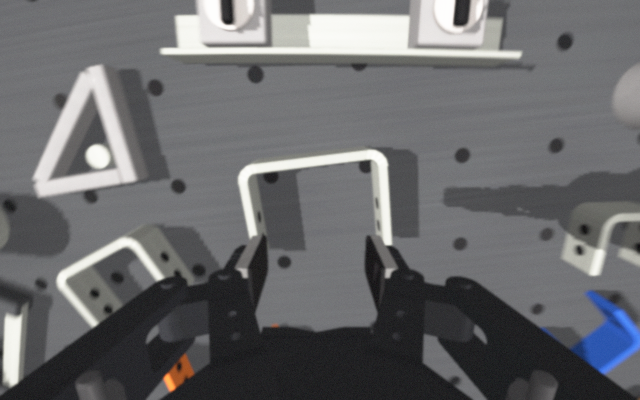

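The fence (162,50)–(520,55) is nearly level in the tool frame, and the large bracket lies ahead between the fingers at (315,165).

Run:
```python
from h import *
f=grab('wrist')
P=cloud(f)
u=np.r_[170:510:10]; 
e=[]
for x in u:
    col=P[:140,x]; ok=np.where((col[:,2]>.033)&(col[:,2]<.045))[0]
    if len(ok): e.append(col[ok.max()][:2])
e=np.array(e); l=cv2.fitLine(e.astype('float32'),cv2.DIST_HUBER,0,.01,.01).ravel()
print(len(e),np.degrees(np.arctan2(l[1],l[0])),'x@y.02',l[2]+(.02-l[3])*l[0]/l[1],e.min(0),e.max(0), np.std((e-l[2:])@[-l[1],l[0]]))
for st,q,c in tops(f): print(st,q.mean(0).round(3),cv2.minAreaRect((q[:,:2]*1000).astype('float32')),c)
```

```text
34 83.34692 x@y.02 0.70098436 [ 0.68610607 -0.11115984] [0.71686453 0.15524851] 0.00025643577144955155
[ 151    0  377   51 8652] [0.713 0.02  0.04 ] ((717.7909545898438, 17.671188354492188), (299.53424072265625, 35.2142219543457), 83.42959594726562) [201 199 195]
[ 234  144  160  103 3312] [0.594 0.05  0.04 ] ((571.9816284179688, 54.978694915771484), (96.72306060791016, 135.91798400878906), 0.6785933375358582) [220 220 213]
[ 590  205   50   68 1126] [ 0.506 -0.23   0.038] ((503.9835510253906, -231.2740936279297), (28.179210662841797, 74.72396850585938), 64.18197631835938) [164 164 157]
[  49  235  116   96 2398] [0.524 0.279 0.038] ((514.8516235351562, 275.33575439453125), (69.30680847167969, 110.34479522705078), 21.642425537109375) [184 184 178]
```

```bash
python3 -m pendant '[0,0,3,0,0,0,0,0,3,0,0,0,0,0,3,0,0,0,0,0,3,0,0,0,0,0,2,0,0,0,0,0,1.3,0,0,0,0,0,0,0,0,0,0,0,0,0,0,0]' 60
```

```text
clock: 3.5
eef_pos: [0.5863, 0.0542, 0.0288]
tool_rot: [-0.0, 0.998, -0.055, 0.001]
ft_force: [0.2, 0.4, -0.3]
opening: 0.0511
```

```bash
python3 -m pendant '[0.5,0,0.4,0,0,0,1,0,0,0,0,0,1.2,0,0,0,0,0,1.3,0,0,0,0,0,1.3,0,0,0,0,0,1.3,0,0,0,0,0,1.2,0,0,0,0,0,0.7,0,0,0,0,0]' 60
python3 - <<'E'
from h import *
f=grab('wrist','w3.png')
for st,q,c in tops(f): print(st,q.mean(0).round(3),cv2.minAreaRect((q[:,:2]*1000).astype('float32')),c)
E
```

```text
clock: 4.3
eef_pos: [0.6712, 0.0443, 0.0234]
tool_rot: [-0.0, 0.998, -0.056, 0.0]
ft_force: [-3.4, -0.5, 2.6]
opening: 0.0515
[   34    41   180   152 18050] [0.745 0.097 0.041] ((745.1369018554688, 105.02436828613281), (57.32904052734375, 52.48655319213867), 82.93418884277344) [182 178 176]
[  523    47   117   147 14692] [ 0.726 -0.057  0.04 ] ((725.36083984375, -66.33303833007812), (44.037532806396484, 52.08308792114258), 83.75084686279297) [206 202 200]
[    0   194   640    23 12371] [0.707 0.039 0.039] ((705.5021362304688, 36.90861511230469), (263.03607177734375, 5.860987663269043), 83.38359832763672) [181 181 174]
[ 137  239  340   53 9855] [0.687 0.048 0.039] ((682.9790649414062, 47.52717590332031), (135.88304138183594, 18.87628936767578), 85.63084411621094) [173 173 167]
[149 325  10  16  88] [0.659 0.115 0.04 ] ((659.2750854492188, 115.08731079101562), (2.8907132148742676, 8.178753852844238), 38.69472122192383) [205 205 197]
[432 338  28  49 698] [ 0.626 -0.009  0.038] ((625.4248046875, -10.41648006439209), (8.612231254577637, 20.73848533630371), 85.80704498291016) [192 193 184]
[160 357  27  40 509] [0.631 0.115 0.038] ((631.54541015625, 116.78239440917969), (8.724420547485352, 16.771604537963867), 81.50481414794922) [158 159 152]
```

View pics/w3.png

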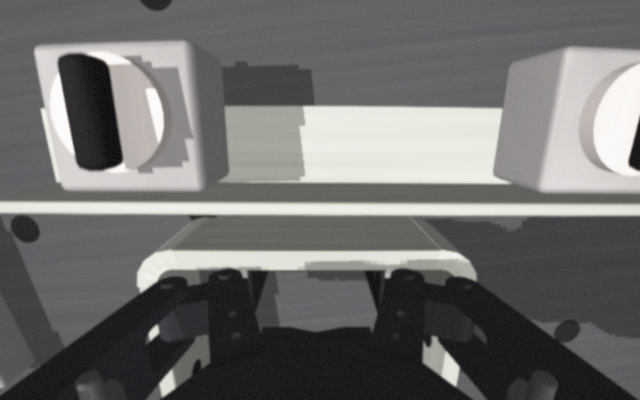

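The web is about 12 mm short of the fence at (310,230), nearly parallel. I'll push on gently.

```bash
python3 -m pendant '[0.4,0,0,0,0,0,0.3,0,0,0,0,0,0.2,0,0,0,0,0,0.2,0,0,0,0,0,0.1,0,0,0,0,0,0.1,0,0,0,0,0,0.1,0,0,0,0,0,0,0,0,0,0,0]' 60
python3 - <<'E'
from h import *
f=grab('wrist','w4.png')
for st,q,c in tops(f): print(st,q.mean(0).round(3),cv2.minAreaRect((q[:,:2]*1000).astype('float32')),c)
E
```

```text
clock: 5.15
eef_pos: [0.6839, 0.043, 0.0234]
tool_rot: [-0.0, 0.998, -0.056, 0.0]
ft_force: [-1.3, -0.4, -0.3]
opening: 0.0511
[    0    82   640   210 51483] [0.724 0.034 0.04 ] ((722.5156860351562, 34.61955261230469), (264.5707702636719, 80.5514907836914), 83.36033630371094) [186 184 180]
[149 325  10  16  90] [0.672 0.114 0.04 ] ((671.9631958007812, 113.79257202148438), (2.863394021987915, 9.17635726928711), 41.38218307495117) [206 206 198]
[431 338  29  49 702] [ 0.639 -0.01   0.038] ((638.06787109375, -11.801043510437012), (8.52017593383789, 19.877222061157227), 85.5051498413086) [192 193 185]
[159 356  29  41 513] [0.644 0.114 0.038] ((643.96142578125, 115.40301513671875), (9.086249351501465, 16.646154403686523), 83.30931091308594) [158 159 152]
```

View pics/w4.png

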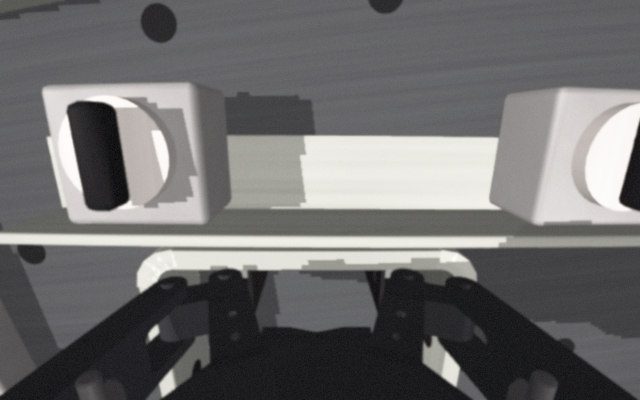

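```bash
python3 -m pendant '[0.1,0,0,0,0,0,0.1,0,0,0,0,0,0.1,0,0,0,0,0,0.1,0,0,0,0,0,0,0,0,0,0,0,0,0,0,0,0,0,0,0,0,0,0,0,0,0,0,0,0,0]' 60
python3 - <<'E'
from h import *
f=grab('wrist','w5.png')
E
```

```text
clock: 6.0
eef_pos: [0.685, 0.0428, 0.0231]
tool_rot: [0.0, 0.998, -0.056, -0.003]
ft_force: [-22.1, 0.7, 13.9]
opening: 0.0513
```

View pics/w5.png

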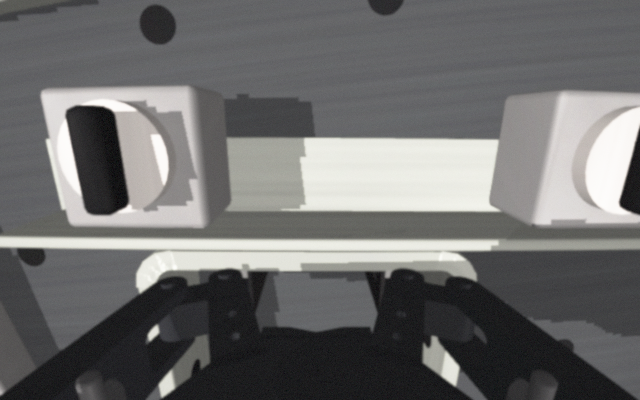

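The web is flush with the fence: contact force 22 N, fence edge and web meet at row ~250. I'll back off, lift and head for the medium bracket.

```bash
python3 -m pendant '[-1.5,0,0,0,0,0,-1,0,-2,0,0,0,0,0,-4.5,0,0,0,0,0,-4.5,0,0,0,0,0,-4,0,0,0,-2.4,-3.8,-1,0,0,0,-2.4,-3.8,-1,0,0,0,-2.4,-3.8,0,0,0,0]' 60
python3 - <<'E'
from h import *
f=grab('wrist','w6.png')
for st,q,c in tops(f): print(st,q.mean(0).round(3),cv2.minAreaRect((q[:,:2]*1000).astype('float32')),c)
E
```

```text
clock: 6.85
eef_pos: [0.6043, 0.168, 0.1956]
tool_rot: [-0.001, 0.998, -0.056, 0.002]
ft_force: [0.8, 1.4, -0.3]
opening: 0.0516
[ 337    0   68   59 3265] [0.739 0.107 0.041] ((741.439208984375, 105.46522521972656), (56.61813735961914, 45.65568542480469), 83.2160415649414) [224 221 220]
[ 302    0  327  179 9693] [0.696 0.002 0.04 ] ((668.6561279296875, 14.182571411132812), (148.66183471679688, 291.2173156738281), 7.719614028930664) [226 225 221]
[ 35 200  62  68 987] [0.595 0.419 0.039] ((591.201904296875, 427.493896484375), (75.64151763916016, 36.448143005371094), 16.838510513305664) [118 118 113]
[ 17 217  45  53 951] [0.578 0.474 0.04 ] ((578.9412231445312, 469.427001953125), (63.065582275390625, 24.301166534423828), 15.969058990478516) [125 126 120]
[175 235  77  42 718] [0.545 0.284 0.039] ((543.8516845703125, 284.4898986816406), (8.785501480102539, 92.56621551513672), 20.752460479736328) [219 219 213]
[268 252  26  49 421] [0.51  0.218 0.039] ((512.8836669921875, 220.50460815429688), (56.415706634521484, 8.883352279663086), 21.8427734375) [175 176 169]
```

```bash
python3 -m pendant '[-2.4,-3.8,0,0,0,0,-2.4,-3.8,0,0,0,0,0,0,0,0,0,-8.4,0,0,0,0,0,-8.4,0,0,0,0,0,-8.4,0,0,0,0,0,-8.4,0,0,0,0,0,-8.4,0,0,0,0,0,-8.4]' 60
python3 - <<'E'
from h import *
f=grab('wrist','w7.png')
for st,q,c in tops(f): print(st,q.mean(0).round(3),cv2.minAreaRect((q[:,:2]*1000).astype('float32')),c)
E
```

```text
clock: 7.7
eef_pos: [0.5652, 0.2474, 0.1936]
tool_rot: [-0.0, 0.926, 0.378, 0.0]
ft_force: [0.3, -0.9, 0.7]
opening: 0.0512
[120   0  15  23 216] [0.567 0.475 0.038] ((566.68115234375, 474.5431213378906), (19.000442504882812, 3.180324077606201), 33.65079116821289) [96 96 92]
[157  10  56  55 533] [0.585 0.414 0.039] ((580.7117919921875, 417.5087585449219), (16.42167091369629, 60.67989730834961), 81.28382110595703) [104 105 100]
[ 432  123  208  214 9463] [0.708 0.048 0.039] ((701.3114624023438, 19.598312377929688), (161.85562133789062, 294.8937072753906), 5.107580661773682) [199 197 192]
[ 194  157  125  111 2453] [0.521 0.281 0.039] ((507.89923095703125, 273.152099609375), (84.33927917480469, 107.81036376953125), 21.38753890991211) [217 217 210]
```

View pics/w6.png

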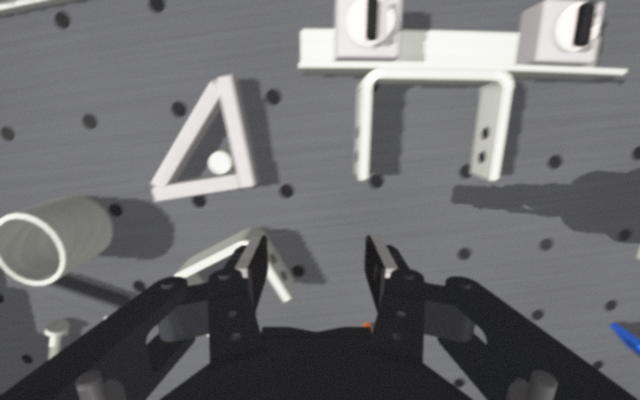

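View pics/w7.png

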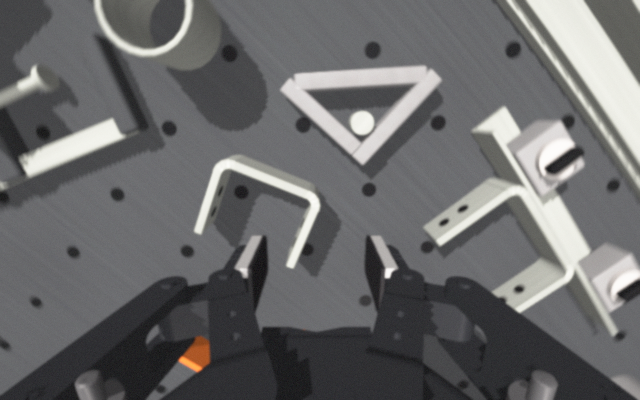

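Picture w6 shows large flush along the fence (web edge at rows 70–75). w7 shows the medium bracket's web at (270,178), clear of the magnet at (360,110). Medium: centre (0.508,0.273), yaw 21.4°.

```bash
python3 -m pendant '[0,0,0,0,0,-8.4,0,0,0,0,0,-8.4,0,0,0,0,0,-8.4,0,0,0,0,0,-8.4,0,0,0,0,0,-8.4,0,0,0,0,0,-8.4,0,0,0,0,0,-8.4,0,0,0,0,0,-8.2]' 35
python3 - <<'E'
from h import *
s=readout.observe();q=s['tool_rot'];th=2*np.arctan2(q[2],q[1]);print(np.degrees(th),s['eef_pos'])
d=np.array([.5433,.2871])-s['eef_pos'][:2];c,n=np.cos(th),np.sin(th);print(c*d[0]+n*d[1],n*d[0]-c*d[1])
f=grab('wrist','w8.png')
for st,q,c in tops(f): print(st,q.mean(0).round(3),cv2.minAreaRect((q[:,:2]*1000).astype('float32')),c)
E
```

```text
clock: 8.55
eef_pos: [0.5651, 0.2474, 0.1935]
tool_rot: [0.0, 0.565, 0.825, 0.0]
ft_force: [-0.8, -0.2, -0.1]
opening: 0.0298
111.16266608120814 [0.56514213 0.24735501 0.1935058 ]
0.04494993343343406 -0.006020461079975004
[380   0  71  34 522] [0.582 0.414 0.039] ((586.28515625, 417.2072448730469), (59.79261016845703, 14.888583183288574), 2.402449607849121) [106 106 102]
[ 218   83   96  118 2638] [0.517 0.28  0.04 ] ((507.36572265625, 272.99871826171875), (83.53392791748047, 108.00935363769531), 21.636754989624023) [226 227 220]
[312 304  46  23 488] [0.636 0.12  0.038] ((638.4237060546875, 117.49836730957031), (9.710306167602539, 54.98068618774414), 84.26654052734375) [203 204 195]
[408 338  26  27 187] [0.742 0.114 0.045] ((743.9503784179688, 112.32853698730469), (10.641775131225586, 44.716270446777344), 68.11224365234375) [207 203 200]
```

View pics/w8.png

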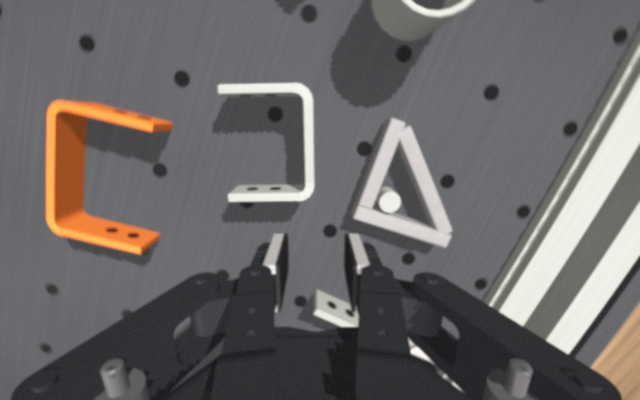

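```bash
python3 -m pendant '[2.25,-0.3,0,0,0,0,2.25,-0.3,0,0,0,0,0,0,4,0,0,0,0,0,4,0,0,0,0,0,4,0,0,0,0,0,3,0,0,0,0,0,1.4,0,0,0,0,0,0,0,0,0]' 35
python3 -c "
from h import *
f=grab('wrist','w9.png')"
```

```text
clock: 9.4
eef_pos: [0.5424, 0.2871, 0.0281]
tool_rot: [-0.001, 0.567, 0.823, -0.001]
ft_force: [0.3, -0.2, 0.6]
opening: 0.0297
```

View pics/w9.png

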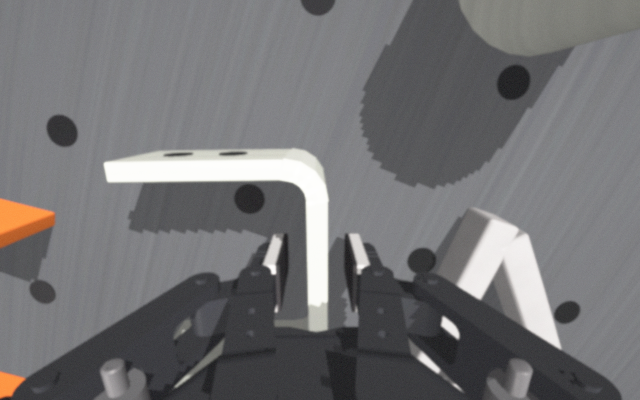

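The web (315,250) stands between the fingers (275/355). I'll raise 4 mm to make room for the closing swing and close.

```bash
python3 -m pendant '[0,0,-0.4,0,0,0,0,0,0,0,0,0,0,0,0,0,0,0,0,0,0,0,0,0,0,0,0,0,0,0,0,0,0,0,0,0,0,0,0,0,0,0,0,0,0,0,0,0]' 0
python3 - <<'E'
from h import *
f=grab('wrist','w10.png')
for st,q,c in tops(f): print(st,q.mean(0).round(3),cv2.minAreaRect((q[:,:2]*1000).astype('float32')),c)
for n in('scene','side'):
  f=grab(n,n+'10.png')
  for st,q,c in tops(f,minn=30): print(n,st,q.mean(0).round(3),cv2.minAreaRect((q[:,:2]*1000).astype('float32')),c)
E
```

```text
clock: 10.25
eef_pos: [0.5441, 0.288, 0.0359]
tool_rot: [0.001, 0.567, 0.824, 0.001]
ft_force: [-2.0, -0.7, 11.5]
opening: 0.0074
[ 485    0  139   49 2539] [0.582 0.412 0.039] ((587.1233520507812, 413.5403747558594), (46.10820388793945, 8.383563995361328), 3.152494192123413) [125 126 120]
[ 116  154  226  178 7776] [0.511 0.311 0.04 ] ((512.5719604492188, 307.6904296875), (57.1640625, 115.88724517822266), 67.26190185546875) [233 233 229]
scene [383 144  18   9  64] [0.598 0.419 0.039] ((596.437744140625, 422.3642578125), (74.04273986816406, 36.285789489746094), 20.906673431396484) [120 123 115]
scene [344 153  23  16  91] [0.537 0.249 0.037] ((537.9579467773438, 261.6685485839844), (129.26776123046875, 62.1529541015625), 76.09054565429688) [134 137 129]
scene [337 186  63  51 677] [0.709 0.011 0.037] ((685.8001098632812, 17.297286987304688), (295.63934326171875, 165.75003051757812), 85.93366241455078) [161 162 155]
scene [251 223  31  23 172] [ 0.508 -0.271  0.036] ((499.40045166015625, -267.857666015625), (81.50704956054688, 69.44937896728516), 84.26433563232422) [164 168 158]
scen
[... 1086 characters left out ...]
6953, 74.40799713134766), 89.51988220214844) [151 155 147]
side [253 235  18   8  72] [0.514 0.225 0.039] ((516.71875, 223.11167907714844), (59.75459671020508, 16.684051513671875), 27.366361618041992) [105 107 102]
side [235 242  22  19 149] [0.503 0.315 0.04 ] ((508.3933410644531, 315.6338195800781), (39.78487014770508, 109.8581314086914), 80.52620697021484) [155 159 152]
side [184 251  19   8  74] [0.612 0.433 0.04 ] ((609.5975341796875, 432.68377685546875), (55.952598571777344, 21.076744079589844), 59.78960418701172) [123 126 120]
side [182 260  24  11 109] [0.56  0.465 0.039] ((563.567626953125, 464.4649963378906), (71.27090454101562, 32.65171813964844), 53.778358459472656) [132 136 129]
```

View pics/w10.png

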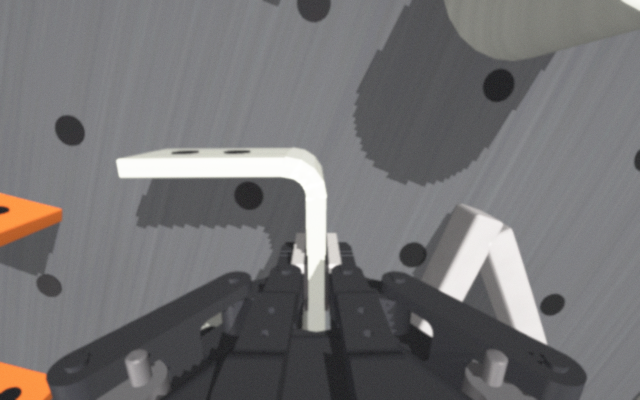

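The grip on the web holds: opening 7.4 mm, web at (315,260) between the fingers. Now I work out large's pose from picture w6 by casting rays onto z = 0.04.

Run:
```python
from h import *
a=dict(np.load('pics/w1.npz'))
T1p=np.array([0.4539,-0.0392,0.3607]);T1=Rq([0,.993,.119,0]/np.hypot(.993,.119))
rp=T1.T@(a['position']-T1p); rR=T1.T@Rq(a['rotation']); print(rp)
q=np.array([-.001,.998,-.056,.002]);T6=Rq(q/np.linalg.norm(q));p6=np.array([.6043,.168,.1956])
M=T6@rR; qq=R.from_matrix(M).as_quat()
f=dict(intrinsics=a['intrinsics'],dist=a['dist'],position=p6+T6@rp,rotation=np.r_[qq[3],qq[:3]])
im=cv2.imread('pics/w6.png')
c=im[40:200,290:640]; cv2.imwrite('pics/w6z.png',cv2.resize(c,None,fx=2.2,fy=2.2,interpolation=cv2.INTER_CUBIC))
g=im.mean(2)
for v in (100,120,140,160,172): print(v,g[v,350:376].astype(int),g[v,468:518].astype(int))
import pickle; pickle.dump(f,open('pics/w6cam.pkl','wb'))
```

```text
[ 0.06693565 -0.00037339 -0.11822433]
100 [120 123 121 124 131 145 156 171 182 196 212 220 231 237 243 246 247 246
 242 234 220 197 164 123  95  82] [121 120 116 118 118 118 121 117 120 128 141 155 169 181 184 189 193 192
 189 193 194 194 195 195 192 194 195 197 196 195 196 204 213 226 233 239
 244 246 246 243 236 222 200 171 132  99  83  79  82  78]
120 [125 124 121 127 140 154 165 177 191 204 216 228 237 241 246 247 246 242
 235 219 198 165 124  95  87  82] [120 120 118 118 124 120 126 141 150 163 173 182 187 187 190 190 190 192
 191 192 194 194 194 194 195 194 194 197 202 215 223 232 239 245 246 246
 243 237 224 198 165 134  95  83  79  82  77  81  76  78]
140 [122 123 126 132 145 155 169 184 194 212 225 232 239 244 246 247 242 234
 222 197 164 129  99  85  83  78] [120 117 119 126 137 145 156 171 183 187 189 188 182 178 173 173 180 184
 187 188 192 193 193 196 197 199 211 224 233 240 245 247 246 244 236 222
 200 165 125  92  83  81  83  79  82  76  82  79  91  98]
160 [122 127 129 135 132 136 149 167 192 216 227 237 243 245 246 244 236 222
 199 167 129 100  86  83  82  81] [121 128 139 150 161 176 180 183 174 157 143 126 109  89  88 111 141 164
 181 188 192 193 199 212 225 232 240 244 247 247 244 235 221 191 156 116
  92  83  79  78  80  81  83  83  86  96 102 108 114 119]
172 [122 123 134 142 153 165 180 197 212 224 234 239 243 245 244 239 227 209
 181 141 114  98  92  90  87  90] [ 92 117 136 151 159 167 176 179 181 185 185 186 188 187 190 189 190 192
 193 192 199 208 220 232 240 245 247 247 244 238 223 193 159 122  93  84
  84  83  81  83  84  83  85  91  95 100 110 117 121 123]
```

View pics/w6z.png

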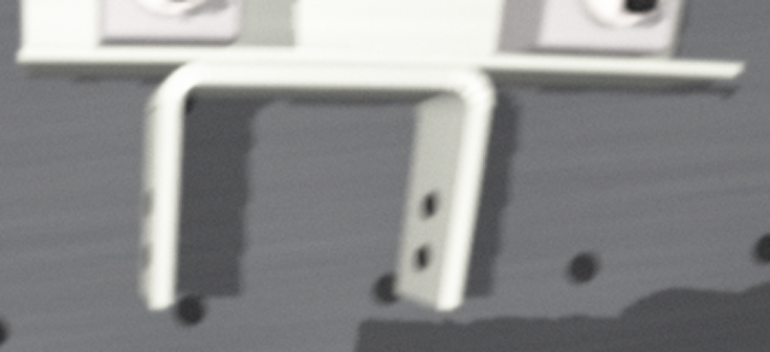

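```bash
cat >> h.py <<'E'
yf=np.radians(-6.6); fo=np.array([.701,.02]); FX=np.array([np.cos(yf),np.sin(yf)]); FY=np.array([-np.sin(yf),np.cos(yf)])
def infence(p): d=np.asarray(p)[...,:2]-fo; return np.stack([d@FX,d@FY],-1)
E
python3 - <<'E'
from h import *
import pickle; f=pickle.load(open('pics/w6cam.pkl','rb'))
L=onplane(f,[[372,100],[371,120],[370,140],[369,160],[368,172]],.04)
Rr=onplane(f,[[511,100],[508,120],[505,140],[501.7,160],[500,172]],.04)
print((infence(L)*1000).round(1),'\n',(infence(Rr)*1000).round(1))
g=cv2.imread('pics/w6.png').mean(2)
print(g[168:192,366].astype(int),g[168:192,497].astype(int)); print((infence(onplane(f,[[366,180],[497,181]],.04))*1000).round(1))
E
```

```text
[[-28.7  86. ]
 [-46.2  86.1]
 [-64.3  86.1]
 [-82.9  86.2]
 [-94.4  86.5]] 
 [[-26.9 -41.9]
 [-44.7 -41.9]
 [-63.  -42.1]
 [-82.  -42. ]
 [-93.6 -42.2]]
[231 230 229 228 227 226 226 227 225 218 194 162 134 123 118 118 118 120
 121 121 122 118 119 118] [243 242 240 240 238 235 233 232 231 227 212 178 143 126 120 121 122 115
 105  90  83  82  83  81]
[[-102.2   88.1]
 [-102.6  -40.7]]
```

Medium is gripped within about 1 mm of its centre line. Large's centre line lies at +26 mm in my fence frame, square within 0.3°. I'll turn medium square to the fence and slide it sideways.

```bash
python3 -m pendant '[0,0,-0.1,0,0,5,0,0,0,0,0,6,0,0,0,0,0,6,0,0,0,0,0,6,0,0,0,0,0,5,-1.5,0,0,0,0,0,-2.5,0,0,0,0,0,-2.5,0,0,0,0,0]' 0
python3 - <<'E'
from h import *
s=readout.observe();q=s['tool_rot'];print(np.degrees(2*np.arctan2(q[2],q[1])),infence(s['eef_pos'])*1000)
E
```

```text
clock: 11.2
eef_pos: [0.5356, 0.2228, 0.0358]
tool_rot: [0.0, 0.748, 0.663, 0.001]
ft_force: [0.8, 2.8, 2.2]
opening: 0.0069
83.11745686364853 [-187.58720185  182.42681081]
```

```bash
python3 -m pendant '[-2.5,0,0,0,0,-0.3,-2.5,0,0,0,0,0,-2.5,0.3,0,0,0,0,-2.5,0.4,0,0,0,0,-2.5,0.8,0,0,0,0,-2.0,0.8,0,0,0,0,-1.0,0.8,0,0,0,0,-0.2,0.6,0,0,0,0]' 0
python3 - <<'E'
from h import *
s=readout.observe();q=s['tool_rot'];print(np.degrees(2*np.arctan2(q[2],q[1])),infence(s['eef_pos'])*1000)
f=grab('wrist','w11.png'); np.savez('pics/w11.npz',**f)
grab('side','s11.png')
for st,q,c in tops(f): print(st,q.mean(0).round(3),cv2.minAreaRect((q[:,:2]*1000).astype('float32')),c)
E
```

```text
clock: 12.0
eef_pos: [0.554, 0.0608, 0.0358]
tool_rot: [0.001, 0.748, 0.664, 0.0]
ft_force: [-7.5, 1.3, 10.1]
opening: 0.0068
83.24698443335963 [-150.74221508   23.60031531]
[  436   115   204   285 12206] [0.68  0.058 0.038] ((690.119140625, 47.033958435058594), (75.6212158203125, 208.8653564453125), 27.891847610473633) [176 177 171]
[ 116  154  226  178 7733] [0.535 0.096 0.04 ] ((535.280029296875, 92.52290344238281), (57.22914505004883, 115.99555969238281), 39.63793182373047) [232 232 226]
```

View pics/w11.png

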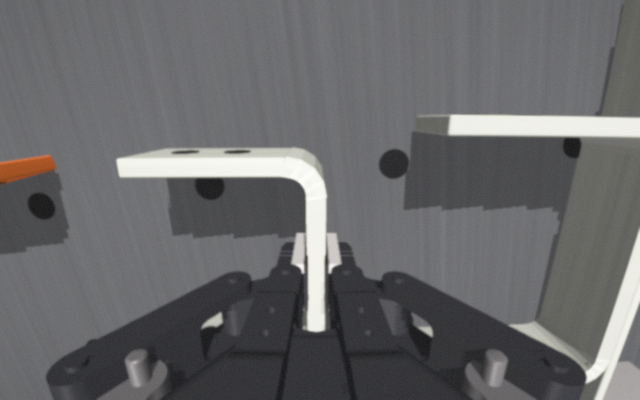

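View pics/s11.png

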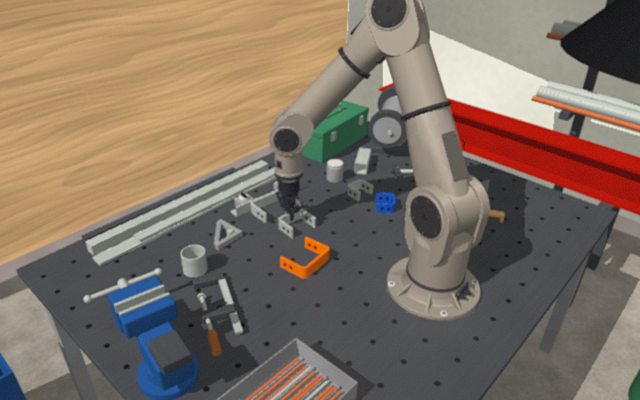

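Run:
```python
from h import *
f=dict(np.load('pics/w11.npz')); g=f['pixels'].mean(2)
def edge(u,v0,v1,lev=165):  # last bright->dark going down
    c=g[v0:v1,u]; i=np.where((c[:-1]>=lev)&(c[1:]<lev))[0][-1]; return v0+i+(c[i]-lev)/(c[i]-c[i+1])
M=[(u,edge(u,140,200)) for u in (140,170,200,230,260)]; L=[(u,edge(u,110,155)) for u in (460,480,500,520,545)]
m=infence(onplane(f,M,.04))*1000; l=infence(onplane(f,L,.04))*1000
print(m.round(1),l.round(1), m[:,1].mean(), l[:,1].mean())
print('yaws',[np.degrees(np.polyfit(a[:,0],a[:,1],1)[0]) for a in (m,l)])
```

```text
[[-222.3   69. ]
 [-209.9   69. ]
 [-197.6   69. ]
 [-185.5   69. ]
 [-173.4   68.9]] [[-94.9  85.4]
 [-87.   85.4]
 [-78.9  85.4]
 [-70.7  85.3]
 [-60.4  85.3]] 68.97690871195762 85.3523844768508
yaws [np.float64(-0.036867548198643206), np.float64(-0.042467773563146516)]
```

Both brackets are parallel. Medium's centre is 2.4 mm right of large's centre line, so I correct that and slide it in, leaving about 28 mm to go.

```bash
python3 -m pendant '[0.24,0,0,0,0,0,0,1.3,0,0,0,0,0,1.7,0,0,0,0,0,1.8,0,0,0,0,0,1.8,0,0,0,0,0,1.8,0,0,0,0,0,1.6,0,0,0,0,0,1.0,0,0,0,0]' 0
python3 - <<'E'
from h import *
s=readout.observe();print(infence(s['eef_pos'])*1000)
f=grab('wrist','w12.png'); np.savez('pics/w12.npz',**f)
E
```

```text
clock: 12.9
eef_pos: [0.6641, 0.0516, 0.0359]
tool_rot: [0.0, 0.747, 0.665, 0.0]
ft_force: [-6.1, 0.7, 11.5]
opening: 0.0069
[-40.2983471   27.17856544]
```

View pics/w12.png

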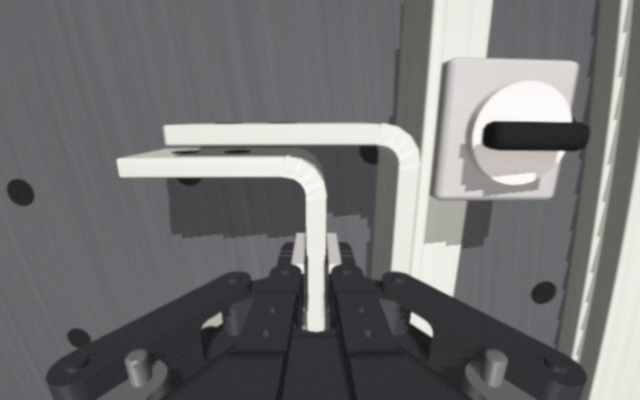

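Medium is inside and centred (gap visible between its leg at row 165 and large's leg at row 135), with about 28 mm left. I'll release, lift, and turn for the two-finger push.

```bash
python3 -m pendant '[0,0,0,0,0,0,0,0,0,0,0,0,0,0,0,0,0,0,0,0,0,0,0,0,0,0,-1.5,0,0,0,0,0,-3,0,0,0,0,0,-3.5,0,0,0,0,0,-3.5,0,0,0]' 24
python3 -m pendant '[0,-0.75,0,0,0,0,0,-0.75,0,0,0,0,0,-0.75,0,0,0,0,0,0,0,0,0,8.5,0,0,0,0,0,8.5,0,0,0,0,0,8.5,0,0,0,0,0,8.5,0,0,0,0,0,8.5]' 40
python3 -m pendant '[0,0,0,0,0,8.5,0,0,0,0,0,8.5,0,0,0,0,0,8.5,0,0,0,0,0,8.5,0,0,0,0,0,8.5,0,0,0,0,0,5,0,0,0,0,0,0,0,0,0,0,0,0]' 40
python3 - <<'E'
from h import *
s=readout.observe();q=s['tool_rot'];print(np.degrees(2*np.arctan2(q[2],q[1])),infence(s['eef_pos'])*1000,s['joint_positions'].round(2))
f=grab('wrist','w13.png'); np.savez('pics/w13.npz',**f)
E
```

```text
clock: 13.75
eef_pos: [0.6627, 0.0524, 0.1516]
tool_rot: [-0.0, 0.747, 0.665, 0.0]
ft_force: [0.2, -0.0, -0.4]
opening: 0.0202
clock: 14.55
eef_pos: [0.6396, 0.0548, 0.1484]
tool_rot: [-0.0, 0.938, 0.346, -0.001]
ft_force: [-1.2, 0.3, -0.7]
opening: 0.0342
clock: 15.35
eef_pos: [0.64, 0.0549, 0.1488]
tool_rot: [0.0, 0.998, -0.057, -0.001]
ft_force: [-0.8, 0.7, 0.8]
opening: 0.0343
-6.4883901107230315 [-64.56992041  27.71151885] [ 0.06  0.5  -0.33  1.76  0.2   0.92 -2.03]
```

View pics/w13.png

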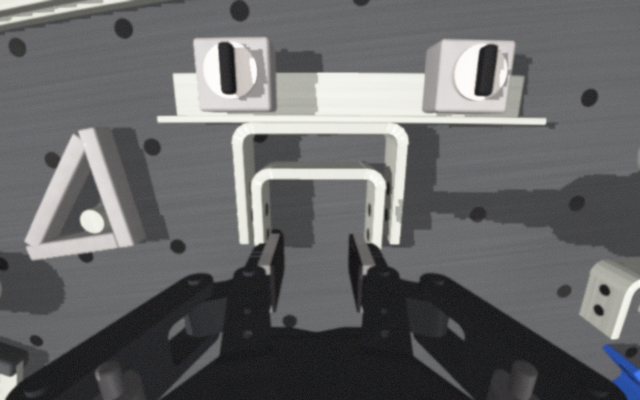

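Medium sits squarely inside large (web at (318,175) vs large web (318,128)), and large is flush with the fence. I'll descend between medium's legs.

```bash
python3 -m pendant '[0,0.1,3,0,0,0,0,0,3,0,0,0,0,0,3,0,0,0,0,0,1.8,0,0,0,0,0,1.3,0,0,0,0,0,0,0,0,0,0.4,0,0,0,0,0,0.4,0,0,0,0,0]' 40
python3 -m pendant '[0.6,0,0,0,0,0,0.6,0,0,0,0,0,0.6,0,0,0,0,0,0.5,0,0,0,0,0,0.4,0,0,0,0,0,0.2,0,0,0,0,0,0,0,0,0,0,0,0,0,0,0,0,0]' 40
python3 - <<'E'
from h import *
s=readout.observe();print(infence(s['eef_pos'])*1000)
f=grab('wrist','w14.png')
E
```

```text
clock: 16.2
eef_pos: [0.6497, 0.053, 0.0297]
tool_rot: [-0.0, 0.998, -0.058, 0.001]
ft_force: [-0.6, 0.0, 0.5]
opening: 0.0339
clock: 17.0
eef_pos: [0.6773, 0.0495, 0.0282]
tool_rot: [-0.0, 0.998, -0.058, 0.0]
ft_force: [-1.0, -1.0, -0.2]
opening: 0.0341
[-26.9113251   26.55851564]
```

View pics/w14.png

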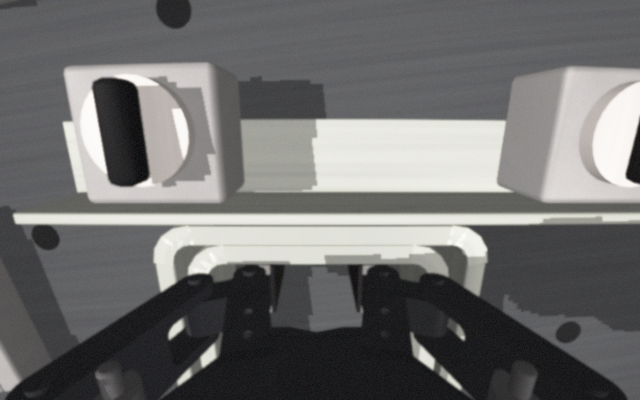

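```bash
python3 -m pendant '[0.1,0,0,0,0,0,0.1,0,0,0,0,0,0.1,0,0,0,0,0,0.05,0,0,0,0,0,0,0,0,0,0,0,0,0,0,0,0,0,0,0,0,0,0,0,0,0,0,0,0,0]' 40
python3 - <<'E'
from h import *
s=readout.observe();print(infence(s['eef_pos'])*1000)
f=grab('wrist','w15.png')
im=cv2.imread('pics/w15.png')[190:300,130:500];cv2.imwrite('pics/w15z.png',cv2.resize(im,None,fx=2,fy=2,interpolation=cv2.INTER_CUBIC))
E
```

```text
clock: 17.85
eef_pos: [0.6776, 0.0495, 0.0278]
tool_rot: [0.0, 0.998, -0.058, -0.003]
ft_force: [-21.1, 1.5, 11.7]
opening: 0.034
[-26.59374849  26.640048  ]
```

View pics/w15z.png

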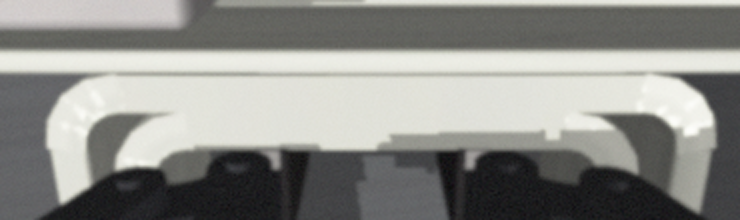

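Webs are touching (21 N contact, no gap at row ~110 of the crop). I'll back off and go for the small one.

```bash
python3 -m pendant '[-0.8,0,0,0,0,0,-1.2,0,-0.5,0,0,0,0,0,-4,0,0,0,0,0,-4.5,0,0,0,0,0,-4.5,0,0,0,0,0,-4,0,0,0,-1.2,4,0,0,0,0,-1.2,4.2,0,0,0,0]' 35
python3 -c "
from h import *
f=grab('wrist','w16.png'); np.savez('pics/w16.npz',**f)"
python3 -m pendant '[-1.2,4.2,0,0,0,0,-1.2,4.2,0,0,0,0,-1.2,4.2,0,0,0,0,-1.2,4.2,0,0,0,0,-1.2,4.2,0,0,0,0,-1.2,3.7,0,0,0,0,0,0,0,0,0,-8.5,0,0,0,0,0,-8.5]' 35
python3 -m pendant '[0,0,0,0,0,-8.5,0,0,0,0,0,-8.5,0,0,0,0,0,-8.5,0,0,0,0,0,-8.5,0,0,0,0,0,-8.5,0,0,0,0,0,-8.5,0,0,0,0,0,-8.5,0,0,0,0,0,-8.5]' 35
python3 - <<'E'
from h import *
s=readout.observe();q=s['tool_rot'];print(np.degrees(2*np.arctan2(q[2],q[1])),s['eef_pos'],s['joint_positions'].round(2))
f=grab('wrist','w17.png'); np.savez('pics/w17.npz',**f)
for st,q,c in tops(f): print(st,q.mean(0).round(3),cv2.minAreaRect((q[:,:2]*1000).astype('float32')),c)
E
```

```text
clock: 18.7
eef_pos: [0.6275, -0.0266, 0.2054]
tool_rot: [-0.0, 0.998, -0.057, 0.002]
ft_force: [-0.4, -1.2, -0.9]
opening: 0.0301
clock: 19.55
eef_pos: [0.5263, -0.2654, 0.2038]
tool_rot: [0.0, 0.996, 0.091, 0.0]
ft_force: [0.5, 1.0, -0.3]
opening: 0.0302
clock: 20.35
eef_pos: [0.527, -0.264, 0.2037]
tool_rot: [0.0, 0.773, 0.634, 0.0]
ft_force: [-0.5, 0.4, -0.7]
opening: 0.0299
78.66973204292722 [ 0.52700733 -0.26400078  0.20373597] [ 0.79  0.39 -0.55  1.83  0.24  0.99 -0.05]
[456   0  12  12 108] [ 0.685 -0.126  0.037] ((685.9008178710938, -125.24372100830078), (9.158914566040039, 5.933113098144531), 81.82597351074219) [164 165 158]
[ 248  152   75   83 1701] [ 0.504 -0.264  0.04 ] ((496.9865417480469, -264.08563232421875), (80.31236267089844, 67.11299896240234), 85.01696014404297) [235 235 229]
[398 154  45  53 364] [ 0.622 -0.268  0.039] ((625.5303344726562, -270.6625671386719), (61.95499801635742, 20.545547485351562), 47.121707916259766) [133 130 130]
```

View pics/w16.png

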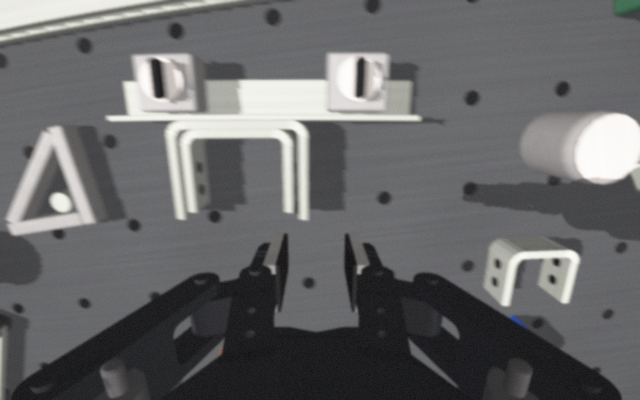

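View pics/w17.png

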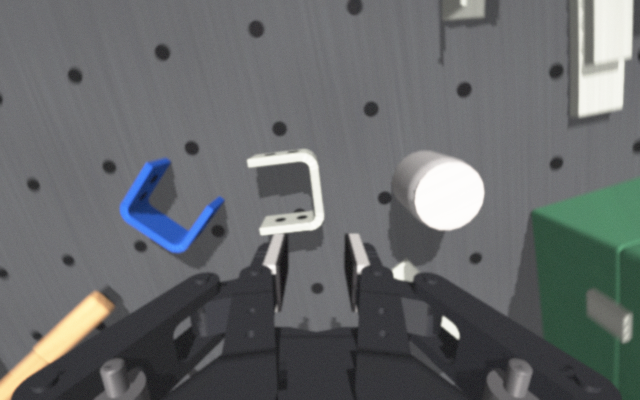

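Grey small at (290,190) is clear of blue (170,210) and the tin (440,190); w16 shows the first two nested square and centred at the fence. Align and descend on the small web.

```bash
python3 -m pendant '[-0.26,0,0,0,0,-6.3,0,0,4,0,0,0,0,0,4,0,0,0,0,0,4,0,0,0,0,0,3,0,0,0,0,0,1.5,0,0,0,0,0,0.6,0,0,0,0,0,0,0,0,0]' 35
python3 -c "
from h import *
f=grab('wrist','w18.png')
s=readout.observe();q=s['tool_rot'];print(np.degrees(2*np.arctan2(q[2],q[1])))"
```

```text
clock: 21.2
eef_pos: [0.527, -0.2667, 0.0327]
tool_rot: [0.0, 0.74, 0.673, 0.0]
ft_force: [-0.1, 0.6, 1.6]
opening: 0.0302
84.58572169056212
```

View pics/w18.png

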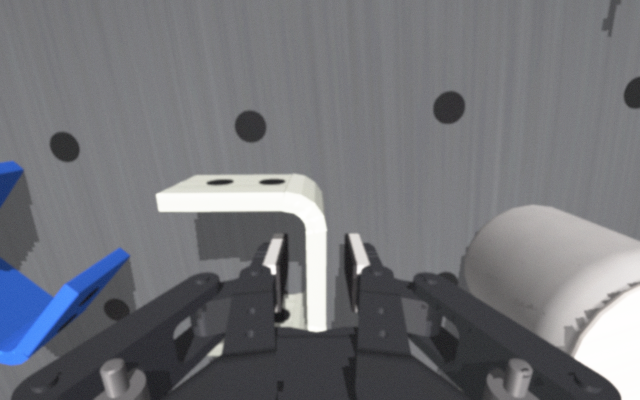

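The small web (315,270) is between the fingers. Closing, then sliding.

```bash
python3 -m pendant '[0,0,-0.2,0,0,0,0,0,0,0,0,0,0,0,0,0,0,0,0,0,0,0,0,0,0,0,0,0,0,0,0,0,0,0,0,0,0,0,-0.1,0,0,0,0,0,0,0,0,1.3]' 0
python3 -m pendant '[1.5,0,0,0,0,0,2.5,0,0,0,0,0,2.5,0,0,0,0,0,2.5,0,0,0,0,0,2.5,0,0,0,0,0,2.5,0,0,0,0,0,2.5,0,0,0,0,0,2,0,0,0,0,0]' 0
python3 -c "
from h import *
s=readout.observe();q=s['tool_rot'];print(np.degrees(2*np.arctan2(q[2],q[1])),infence(s['eef_pos'])*1000)
f=grab('wrist','w19.png')"
```

```text
clock: 22.05
eef_pos: [0.527, -0.2671, 0.0362]
tool_rot: [0.001, 0.747, 0.664, 0.0]
ft_force: [-0.7, -0.9, 5.6]
opening: 0.0069
clock: 22.85
eef_pos: [0.5489, -0.0822, 0.0362]
tool_rot: [0.001, 0.747, 0.664, 0.0]
ft_force: [0.5, -4.7, 7.3]
opening: 0.0072
83.26096838983966 [-139.34228044 -118.97955277]
```

View pics/w19.png

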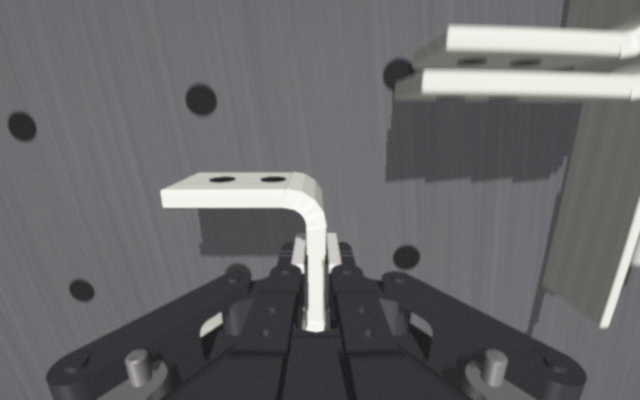

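Small (240,195) slides along squarely, clear of the leg tips at (400–450,35–90). Continuing.

```bash
python3 -m pendant '[2.5,0,0,0,0,0,2.5,0,0,0,0,0,2.5,0,0,0,0,0,2.5,0,0,0,0,0,2.5,0,0,0,0,0,1.5,0,0,0,0,0,0.5,0,0,0,0,0,0,0,0,0,0,0]' 0
python3 - <<'E'
from h import *
s=readout.observe();q=s['tool_rot'];print(np.degrees(2*np.arctan2(q[2],q[1])),infence(s['eef_pos'])*1000)
f=grab('wrist','w20.png'); np.savez('pics/w20.npz',**f)
E
```

```text
clock: 23.7
eef_pos: [0.5659, 0.0625, 0.0362]
tool_rot: [0.0, 0.747, 0.665, 0.001]
ft_force: [-0.2, 5.1, 6.3]
opening: 0.0072
83.34597108317713 [-139.12368455   26.68172266]
```

View pics/w20.png

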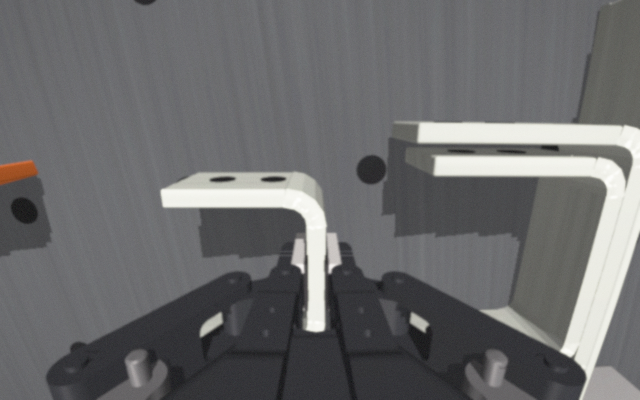

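Run:
```python
from h import *
f=dict(np.load('pics/w20.npz')); g=f['pixels'].mean(2)
def edge(u,v0,v1,lev=165):
    c=g[v0:v1,u]; i=np.where((c[:-1]>=lev)&(c[1:]<lev))[0][-1]; return v0+i+(c[i]-lev)/(c[i]-c[i+1])
S=[(u,edge(u,185,225)) for u in (180,200,220,240,260)]; M=[(u,edge(u,160,190)) for u in (450,480,500,520,550)]; L=[(u,edge(u,125,150)) for u in (430,480,530,560)]
r=[infence(onplane(f,A,.04))*1000 for A in (S,M,L)]
for a in r: print(a.round(1).tolist(),a[:,1].mean(),np.degrees(np.polyfit(a[:,0],a[:,1],1)[0]))
```

```text
[[-196.1, 59.0], [-187.6, 59.1], [-179.3, 59.1], [-171.0, 59.1], [-162.7, 59.1]] 59.089629806980874 0.12270891208347792
[[-85.3, 72.4], [-72.9, 72.4], [-64.5, 72.4], [-56.0, 72.4], [-43.0, 72.3]] 72.36868833171107 -0.09940279121585484
[[-94.8, 85.5], [-74.8, 85.4], [-54.2, 85.5], [-41.6, 85.4]] 85.44064428796207 -0.06696627998078168
```

Small's centre is 27.1, medium's 26.4 and large's 25.4 mm, all parallel within 0.2°. I shift −0.7 mm and insert.

```bash
python3 -m pendant '[-0.07,0,0,0,0,0,0,1.2,0,0,0,0,0,1.4,0,0,0,0,0,1.5,0,0,0,0,0,1.5,0,0,0,0,0,1.5,0,0,0,0,0,1.2,0,0,0,0,0,0.8,0,0,0,0]' 0
python3 - <<'E'
from h import *
s=readout.observe();print(infence(s['eef_pos'])*1000)
f=grab('wrist','w21.png')
E
```

```text
clock: 24.55
eef_pos: [0.6559, 0.0499, 0.0362]
tool_rot: [-0.0, 0.747, 0.664, 0.0]
ft_force: [-9.0, 0.6, 15.9]
opening: 0.0071
[-48.21644064  24.47841361]
```

View pics/w21.png

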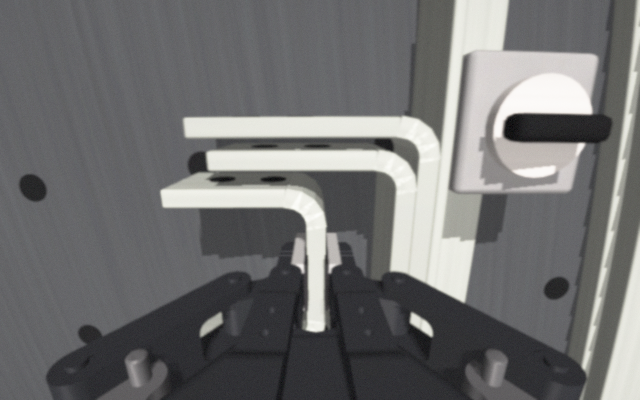

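Small is inside, 28 mm short. Release, lift, turn for the final push.

```bash
python3 -m pendant '[0,0,0,0,0,0,0,0,0,0,0,0,0,0,0,0,0,0,0,0,0,0,0,0,0,0,-1.5,0,0,0,0,0,-3,0,0,0,0,0,-3.5,0,0,0,0,0,-3.5,0,0,0]' 24
python3 -m pendant '[0.1,-0.8,0,0,0,0,0,-0.8,0,0,0,0,0,-0.8,0,0,0,0,0,0,0,0,0,8.5,0,0,0,0,0,8.5,0,0,0,0,0,8.5,0,0,0,0,0,8.5,0,0,0,0,0,8.5]' 15
python3 -m pendant '[0,0,0,0,0,8.5,0,0,0,0,0,8.5,0,0,0,0,0,8.5,0,0,0,0,0,8.5,0,0,0,0,0,8.5,0,0,0,0,0,5,0,0,0,0,0,0,0,0,0,0,0,0]' 15
python3 - <<'E'
from h import *
s=readout.observe();q=s['tool_rot'];print(np.degrees(2*np.arctan2(q[2],q[1])),infence(s['eef_pos'])*1000)
f=grab('wrist','w22.png'); np.savez('pics/w22.npz',**f)
E
```

```text
clock: 25.4
eef_pos: [0.6552, 0.0499, 0.1526]
tool_rot: [-0.0, 0.747, 0.665, 0.0]
ft_force: [0.4, -0.7, 0.3]
opening: 0.0205
clock: 26.2
eef_pos: [0.6306, 0.0535, 0.1492]
tool_rot: [-0.0, 0.938, 0.346, -0.001]
ft_force: [0.7, -0.2, 0.4]
opening: 0.0127
clock: 27.0
eef_pos: [0.631, 0.0536, 0.1497]
tool_rot: [0.0, 0.998, -0.057, -0.001]
ft_force: [-0.6, 0.2, 0.5]
opening: 0.0125
-6.494181961207195 [-73.36576603  25.38134325]
```

View pics/w22.png

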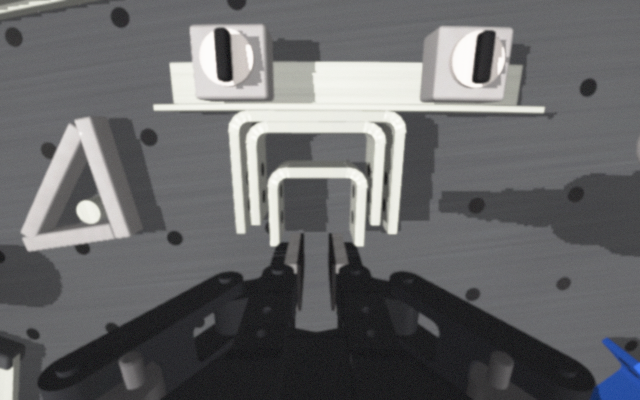

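Small sits straight between medium's legs (web (318,172)). Descend and push.

```bash
python3 -m pendant '[0,0,3,0,0,0,0,0,3,0,0,0,0,0,3,0,0,0,0,0,1.8,0,0,0,0,0,1.1,0,0,0,0,0,0,0,0,0,0.4,0,0,0,0,0,0.5,0,0,0,0,0]' 15
python3 -m pendant '[0.5,0,0,0,0,0,0.6,0,0,0,0,0,0.6,0,0,0,0,0,0.5,0,0,0,0,0,0.4,0,0,0,0,0,0.2,0,0,0,0,0,0,0,0,0,0,0,0,0,0,0,0,0]' 15
python3 - <<'E'
from h import *
s=readout.observe();print(infence(s['eef_pos'])*1000)
f=grab('wrist','w23.png')
E
```

```text
clock: 27.85
eef_pos: [0.6417, 0.0526, 0.0326]
tool_rot: [-0.0, 0.998, -0.058, 0.001]
ft_force: [-0.1, 1.3, -0.2]
opening: 0.0128
clock: 28.65
eef_pos: [0.6686, 0.0492, 0.0313]
tool_rot: [-0.0, 0.998, -0.058, 0.0]
ft_force: [-0.5, 0.2, 0.3]
opening: 0.0126
[-35.56376964  25.32445916]
```

View pics/w23.png

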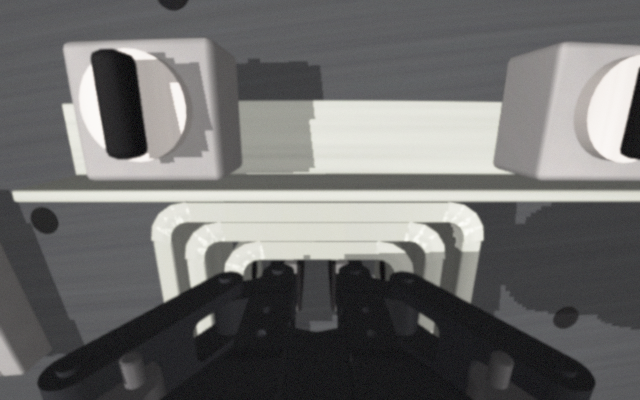

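```bash
python3 -m pendant '[0.1,0,0,0,0,0,0.1,0,0,0,0,0,0.1,0,0,0,0,0,0.1,0,0,0,0,0,0,0,0,0,0,0,0,0,0,0,0,0,0,0,0,0,0,0,0,0,0,0,0,0]' 15
python3 - <<'E'
from h import *
s=readout.observe();print(infence(s['eef_pos'])*1000)
f=grab('wrist','w24.png')
E
python3 -m pendant '[-0.6,0,0,0,0,0,-0.8,0,0,0,0,0,-0.4,0,-1,0,0,0,0,0,-4,0,0,0,0,0,-4.5,0,0,0,0,0,-4.5,0,0,0,-3,0,-3,0,0,0,-3,0,-3,0,0,0]' 15
python3 - <<'E'
from h import *
f=grab('wrist','w25.png'); np.savez('pics/w25.npz',**f); grab('side','side25.png'); grab('scene','scene25.png')
E
```

```text
clock: 29.5
eef_pos: [0.6694, 0.0492, 0.0307]
tool_rot: [0.0, 0.998, -0.058, -0.003]
ft_force: [-18.6, 1.2, 10.0]
opening: 0.0129
[-34.72817126  25.39087753]
clock: 30.35
eef_pos: [0.5944, 0.0579, 0.2337]
tool_rot: [-0.0, 0.998, -0.058, 0.001]
ft_force: [0.2, 0.4, -0.0]
opening: 0.0129
```

View pics/w25.png

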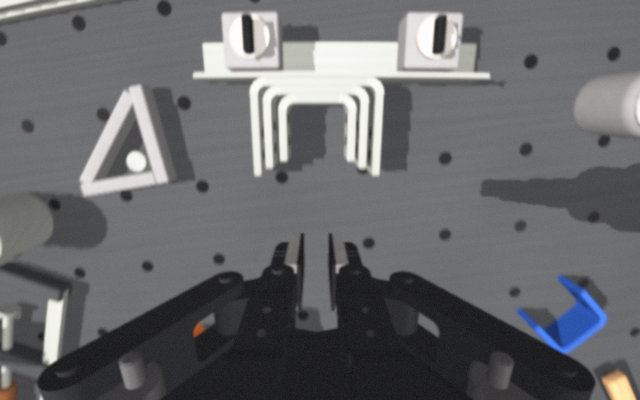

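View pics/scene25.png

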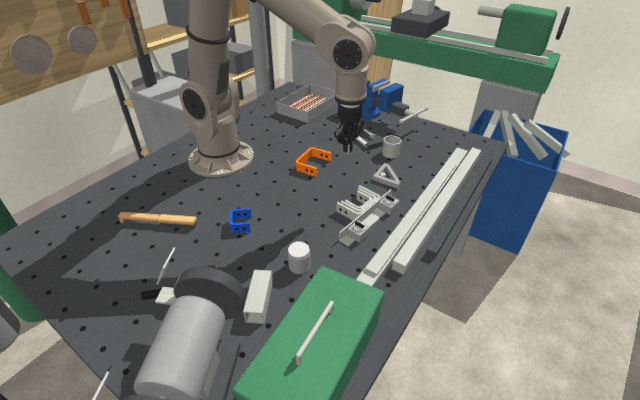

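All three are nested at the fence: webs stacked at rows 78–103, legs evenly spaced. One numeric check before handing in.

Run:
```python
from h import *
f=dict(np.load('pics/w25.npz')); g=f['pixels'].mean(2)
B=[]
for u in (300,310,320,330,340):
    c=g[85:115,u]; i=np.where((c[:-1]>=165)&(c[1:]<165))[0][-1]; v=85+i+(c[i]-165)/(c[i]-c[i+1]); B.append((u,v))
b=infence(onplane(f,B,.04))*1000; print('small inner web',b.round(1).tolist(),np.degrees(np.polyfit(b[:,1],b[:,0],1)[0]))
for v in (135,150):
    r=g[v,240:395]; k=np.where((r[:-1]<165)!=(r[1:]<165))[0]
    x=240+k+(165-r[k])/(r[k+1]-r[k]); print(v,(infence(onplane(f,np.c_[x,np.full(len(x),v)],.04))[:,1]*1000).round(1))
# leg tips
for u in (258,270,283,352,364,376):
    c=g[140:190,u]; i=np.where((c[:-1]>=165)&(c[1:]<165))[0]; print(u,(infence(onplane(f,[(u,140+i[-1]+.5)],.04))*1000).round(1) if len(i) else None)
```

```text
small inner web [[-27.0, 41.8], [-27.0, 31.6], [-26.9, 21.3], [-26.9, 11.0], [-27.3, 0.7]] 0.2917929290479393
135 [ 93.9  85.1  80.7  71.9  65.2  56.3  -6.  -16.  -19.5 -28.5 -34.3 -43.4]
150 [ 94.   85.1  80.7  72.   65.1  56.3  -4.9 -15.8 -19.4 -28.4 -34.2 -43.4]
258 [[-103.8   89. ]]
270 [[-95.   75.4]]
283 [[-87.4  61.1]]
352 [[-87.4 -13.4]]
364 [[-94.  -26.6]]
376 [[-102.8  -40.2]]
```

Run:
```python
from h import *
f=dict(np.load('pics/w25.npz')); g=f['pixels'].mean(2)
for u in (210,230,400,430,460):
    c=g[60:95,u]; i=np.where((c[:-1]>=165)&(c[1:]<165))[0]; print(u,(infence(onplane(f,[(u,60+i[-1]+.5)],.04))*1000).round(1))
for u in (290,318,345): print(g[66:110,u].astype(int))
im=cv2.imread('pics/w25.png')[60:190,180:500];cv2.imwrite('pics/w25z.png',cv2.resize(im,None,fx=2.5,fy=2.5,interpolation=cv2.INTER_CUBIC))
```

```text
210 [[ -1.7 132.7]]
230 [[ -2.  112.3]]
400 [[ -2.2 -59.5]]
430 [[ -1.9 -90.1]]
460 [[  -1.5 -120.9]]
[183 183 184 190 208 225 232 239 239 237 235 236 239 242 242 243 243 242
 240 239 239 240 242 244 242 241 237 236 238 240 244 246 248 249 248 245
 236 217 184 146 119 105  99  97]
[244 244 244 245 245 245 243 242 240 236 234 233 237 240 241 240 242 241
 240 240 240 240 243 242 241 239 239 240 238 238 239 241 241 240 235 223
 194 158 123  96  78  77  75  78]
[244 244 244 243 246 244 242 242 238 237 234 235 236 239 240 240 240 239
 238 237 237 238 240 240 240 239 234 233 235 240 246 250 251 252 251 249
 243 231 216 193 173 166 163 160]
```

View pics/w25z.png

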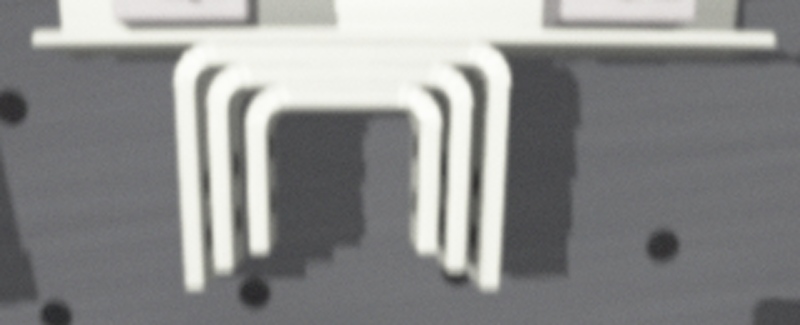

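The fence edge reads −1.9 mm by the same method. The small inner web is therefore 25.1 mm from the fence against an ideal 24 mm, so the gaps total about 1 mm. Handing in.

```bash
python3 -c "
from station import arm,readout
print(arm.job_done(), readout.observe()['clock'])"
```

```text
the job is handed in; nothing more can be done
the job is handed in; nothing more can be done
```

The three brackets are nested against the fence with their open ends towards the robot, and I handed the job in with the arm clear of everything at about 30 s of the 72 s. The hand-in reported no verdict.

- **How:** I pushed large onto the fence with two spread fingers inside its web. Medium and small I gripped by the web, squared to the fence and slid in to about 28 mm short. I then pushed each fully home from the inside with the fingers spread. Contact forces at the end of the pushes were about 22, 21 and 19 N.
- **Closed ends:** by the last wrist picture, small's inside web face is 25.1 mm from the fence. The ideal for three 8 mm webs touching is 24 mm, so the gaps add up to about 1 mm.
- **Squareness and centring:** small's web is square to the fence within about 0.3°. The legs are nearly centred, with side gaps of 4.4–6.7 mm where 6 mm is ideal.
- **Disagreement:** absolute positions in that picture read 2–3 mm short of my earlier fence line. The fence edge read about 2 mm short in the same way, so I put this down to calibration and judged relative distances only.
- **Other items:** the tin, magnet, blue and orange look-alikes and other tools look unmoved by eye in the last pictures; I did not measure them.

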